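# Stack the empty parts tote on the full one

## Task

Lift the empty long tote by its carrying bar, turn it end for end relative to the tote that holds the gearbox parts, and set it on top so that it rests stacked level on the rim lugs, not nested down onto the parts. Leave the loaded tote standing where it is, and let go.

Things in the scene. Friction and masses are not known exactly. Their poses are not given: they have to be found in the camera images.
- empty_tote: Empty grey stack-nest tote, 220 (x) x 130 (y) x 75 mm high, 0.25-0.5 kg, on the bench. Origin: centre of underside; x lengthwise towards its pull lip, z up. A carrying bar, 14 mm square, spans the middle along y (x = 0, z 61-75 mm, 124 mm long); beside it the space is free down to a deck at z = 40. Feet below: two at the +x corners, one at the -x centre. (A smaller tote without bar is a bystander.)
- loaded_tote: Tote of the same shape, axes and origin, holding three metal parts (tops under 50 mm), 1.2 kg in all, loose on the bench left or right of the empty one. Lugs inside its rim, tops 8 mm below the rim: one at the centre of the +x (lip) end, two at the -x corners. A tote with its lip at the opposite end rests on them; same way round it misses them and nests some 20 mm lower, onto the parts.
- empty_tote_lip (a point): Middle of the empty tote's pull lip, a flat tab 60 mm wide that sticks out 24 mm at the rim of its +x end: 122 mm from the tote's origin along its +x, 72 mm above its underside. At the start both totes' lips point roughly away from the robot (within about 25 degrees).
- seat (a point): Point on the loaded tote's centre line, 67 mm above its origin, axes as the tote's: where the centre of the empty tote's underside comes to rest when stacked (its x axis then opposite to this one). The stacked tote sinks 8 mm inside the rim, with 10 mm of play each way.

How it is judged:
By the outcome, as a careful person would: the job done as asked, in the order asked, and still so for the second after the job is handed in, with the robot touching nothing.
It also fails if it takes over 38 s, if anything falls off the work surface, if the arm or the gripper's body presses on something with over 40 N, if the wrist force passes 120 N, or if a joint passes its speed limit or range.

## Robot

A 6-joint arm with a two-finger parallel gripper is mounted at the origin on the work surface. World frame = base frame: x ahead of the robot, y to its left, z up, the work surface at z = 0. Lengths are in m, angles in rad, forces in N, time in s.
With the tool pointing down it reaches from about 0.4 to 0.825 m from the base axis. Payload 7 kg.
Tool frame: the origin (TCP) lies at the centre of the arm's flange, where the gripper is bolted on; the fingertips stand 178 mm ahead of it and the grasp point (between the pads) lies 159 mm ahead of it; x points along the fingers, z is the direction in which the jaws open and shut, and the axes are right-handed (so a half turn about x gives the same grasp; the last joint's range is limited). The gripper opens to 88 mm and grips with 3 to 60 N. Pads are 19 mm wide; open, the fingers measure 130 mm over their backs; the gripper's body (78 mm by 193 mm) begins 47 mm behind the grasp point.
Start: joints at [-0.824, 0.359, 0.012, 0, -1.224, -0.288], TCP at [0.299, -0.605, 0.405] pointing down, gripper open.
Joint ranges: [-3.07, 3.07], [-1.43, 2.12], [-1.02, 1.25], [-3.03, 1.67], [-3.05, -0], [-3.03, 3.03]. Speed limits (rad/s): [2.39, 2.39, 3.01, 3.14, 3.14, 3.14].

## Interface

Orientations are given as [roll, pitch, yaw] about the fixed x, y, z axes, in that order (R = Rz(yaw) Ry(pitch) Rx(roll)).
In Python, from station import telemetry, optics, job_done, finder gives the robot as it stands.
- The arm moves only by the tool play_rows, never from a script. Its argument "steps" is a list of rows, each an object of numbers: "gripper": the opening, from 0 (shut) to 1 (fully open); "tx", "ty", "tz": the shift along the tool's x, y, z in units of 25 mm (1.0 is 25 mm); "ax", "ay", "az": the turn, a rotation vector about the tool's x, y, z in units of 6 degrees (1.0 is 6 degrees). In form: [{"gripper": .., "tx": .., "ty": .., "tz": .., "ax": .., "ay": .., "az": ..}, ...]. A call has 1 to 20 rows; each row shifts and turns the commanded pose from where the row before left it, along the tool's axes as they then stand; what a row does not reach is not made up. A row lasts 1/12 s, in which the tool goes at most 41.7 mm and 7.16 degrees, less where a joint would pass 70% of its speed; a pose out of reach is approached as far as the arm can. A call is refused whole if a number of a shift passes 1 or a number of a turn 1, either way. A call with a gripper value outside its range is refused whole. The fingers move at their own pace and stop on an object; "newtons" is the grip in N (left out, the last holds). Time passes only in rows, so rows that do not move let the fingers close. It gives the time, the measured TCP pose, the force and the opening at its end, in the units of the state.
- telemetry.get_state(): the state, without advancing time (a new reading comes with each control period).
- optics.grab_frame(name): name is "side" or "top" or "wrist"; returns the picture (420x560x3 uint8, red, green, blue); there is no depth.
- optics.calibration(name): a dict with "fx", "fy", "cx", "cy" (pixels), "T" (4x4, takes a point from camera to world coordinates); the wrist camera has in their place "mount" (4x4, takes a point from camera to tool coordinates, whose origin is the TCP and whose axes are the tool frame's). Camera axes: x right, y down, z forward; pixel columns grow to the right and rows downward; lengths in m; the calibration is good to about 2 mm. A picture is of the moment at which its call begins: read the wrist's pose just before it. calibration takes no time and is no camera call.
- job_done(): hands the job in, once; it reports no verdict.
Trained networks look in the newest picture that a camera, given by its name, has taken for a name from the list of things; names that differ only in an ending like _2 or _b are one class to them, and where a whole thing is asked for, a point or a joint stands for the part that bears it (a point fixed in the world has none). Each returns a list of dicts, best first, with "confidence" (0 to 1); they miss things now and then, are a little off and sometimes report something else, mostly with a low value. They report only what shows in the picture. A call takes as long as a camera call.
- finder.look_for(query, camera): "extent" ([left, top, right, bottom] in pixels, round what is visible of it).
- finder.silhouettes(query, camera): "pixels" (420x560 bool, what is visible of it) and "extent" ([left, top, right, bottom] in pixels, round what is visible of it).
- finder.pinpoint(query, camera): "location" ([row, column] in pixels: a listed point, or the origin of a listed thing).
The state is a dict: "t": time; "q": joint angles; "qd": joint speeds; "joint_efforts": joint torques, N m; "eef_pos": TCP position; "ee_rot": TCP orientation; "force": force on the tool from outside, world axes, zero at the start; "moment": the same for the moment, N m; "width": finger opening in m.
Only numpy, scipy, OpenCV 4.12 (cv2) and the standard library are available. Lean on these libraries where they do the work, as an engineer would, in place of code of your own. Each camera call takes 0.05 s, during which the arm holds its last target.

## Working session

There is one attempt and no reset: what is moved stays moved. The work goes in short steps, Python scripts to look and compute and a tool call to move; the robot and the scene stay as the last step left them, time stands still between calls to the robot, and variables do not carry over. Pictures are saved under pics/ and viewed, and the job is handed in when it is done.

Besides the shell and the picture viewer there is one more tool, called after "Call:" as a command line: name --argument value ..., lists and objects as JSON in quotes. play_rows: Moves the arm, as the interface text tells. Its arguments: {"type":"object","properties":{"steps":{"type":"array"},"newtons":{"type":"number"}},"required":["steps"]}

```bash
mkdir -p pics; ls
cat > look.py <<'E'
import sys,cv2,numpy as np
from station import telemetry,optics,finder
def snap(c,n):
    im=optics.grab_frame(c); cv2.imwrite(f'pics/{n}.png',im[:,:,::-1]); return im
E
python3 - <<'E'
from look import *
print(telemetry.get_state())
for c in('top','side'):
    snap(c,c+'1'); k=optics.calibration(c); print(c,k)
    for q in('empty_tote','loaded_tote'):
        for d in finder.pinpoint(q,c)[:3]: print(q,d)
    for d in finder.pinpoint('empty_tote_lip',c)[:3]: print('lip',d)
print(optics.calibration('wrist'))
print(telemetry.get_state()['t'])
E
```

```text
pics
{'t': 0.0, 'q': array([-8.23898553e-01,  3.59419835e-01,  1.10759635e-02, -3.17583687e-04,
       -1.22410319e+00, -2.88085107e-01]), 'qd': array([ 1.67300415e-03, -4.25986367e-05,  5.81210287e-04, -1.00118983e-03,
       -2.27319826e-04,  2.14541517e-04]), 'joint_efforts': array([-1.61707278e-03, -5.82711732e+01,  2.93049073e+01,  6.99695528e+00,
        6.77060147e-03, -2.00475574e-04]), 'eef_pos': array([ 0.29885498, -0.60503509,  0.40371444]), 'ee_rot': array([0.10918614, 1.5691188 , 2.13868697]), 'force': array([-0.73708787, -0.19990237, -0.1219225 ]), 'moment': array([ 0.01004364,  0.00781869, -0.03853357]), 'width': 0.08752102813273167}
top {'fx': 444.0628022975857, 'fy': 444.0628022975857, 'cx': 275.6899176659918, 'cy': 216.93135623383918, 'T': array([[-0.01876441, -0.99711281,  0.07357948,  0.57494095],
       [-0.9997323 ,  0.01970812,  0.01212062,  0.00289197],
       [-0.01353573, -0.07333235, -0.9972157 ,  0.95534694],
       [ 0.        ,  0.        ,  0.        ,  1.        ]])}
empty_tote {'location': [274.3, 400.5], 'confidence': 0.85}
loaded_tote {'location': [
[... 377 characters left out ...]
5346 ],
       [ 0.        ,  0.        ,  0.        ,  1.        ]])}
empty_tote {'location': [181.7, 339.5], 'confidence': 0.69}
loaded_tote {'location': [377.6, 332.7], 'confidence': 0.62}
lip {'location': [153.4, 285.1], 'confidence': 0.75}
{'fx': 362.4156621208494, 'fy': 362.4156621208494, 'cx': 276.8299474071911, 'cy': 210.4218476147223, 'mount': array([[-3.12178004e-04, -2.91270586e-01,  9.56640658e-01,
         2.00882869e-02],
       [-3.52196876e-04, -9.56640613e-01, -2.91270688e-01,
         7.83141089e-02],
       [ 9.99999889e-01, -4.27854153e-04,  1.96057566e-04,
        -1.20124924e-03],
       [ 0.00000000e+00,  0.00000000e+00,  0.00000000e+00,
         1.00000000e+00]])}
0.4
```

View pics/top1.png

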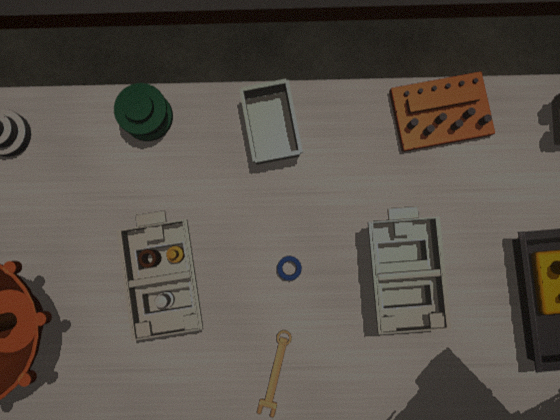

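View pics/side1.png

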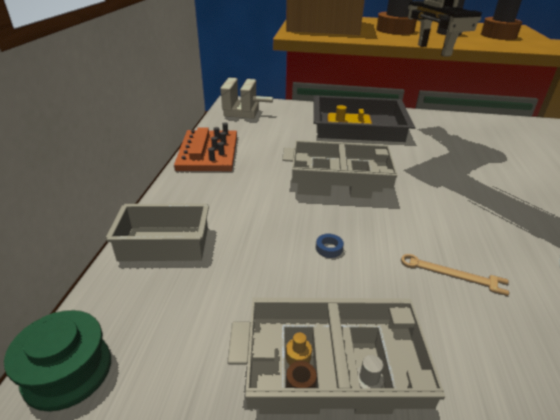

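```bash
cat > fit.py <<'E'
from look import *
from scipy.optimize import minimize
def proj(P,cal,T=None):
    T=cal['T'] if T is None else T
    Pc=(np.asarray(P)-T[:3,3])@T[:3,:3]
    return np.c_[cal['fx']*Pc[:,0]/Pc[:,2]+cal['cx'],cal['fy']*Pc[:,1]/Pc[:,2]+cal['cy']]
def w(P,x,y,yaw,z0=0):
    c,s=np.cos(yaw),np.sin(yaw); P=np.asarray(P,float)
    return np.c_[x+c*P[:,0]-s*P[:,1],y+s*P[:,0]+c*P[:,1],z0+P[:,2]]
def box(a,b,c,d,e,f): return np.array([[x,y,z] for x in(a,b) for y in(c,d) for z in(e,f)])
def render(p,cal,z0=0,T=None):
    im=np.zeros((420*4,560*4),np.uint8)
    for B in (np.r_[box(-.11,.11,-.065,.065,.065,.075),box(-.103,.103,-.058,.058,0.0,.02)],box(.11,.134,-.03,.03,.069,.075)):
        h=cv2.convexHull(((proj(w(B,*p,z0=z0),cal,T)+.5)*4).astype(np.float32)).astype(np.int32)
        cv2.fillConvexPoly(im,h,255)
    return cv2.resize(im,(560,420),interpolation=cv2.INTER_AREA)/255.
def fit(masks,p0,z0=0):
    def cost(p):
        c=0
        for m,cal in masks:
            r=render(p,cal,z0); c+=np.abs(r-m).sum()/m.sum()
        return c
    r=minimize(cost,p0,method='Nelder-Mead',options=dict(initial_simplex=np.array([p0,p0+np.r_[.01,0,0],p0+np.r_[0,.01,0],p0+np.r_[0,0,.1]])))
    return r.x,r.fun
RIM=[[.11,-.065,.075],[.11,.065,.075],[-.11,.065,.075],[-.11,-.065,.075]]
LIP=[[.11,-.03,.075],[.134,-.03,.075],[.134,.03,.075],[.11,.03,.075]]
BAR=[[.007,-.062,.075],[.007,.062,.075],[-.007,.062,.075],[-.007,-.062,.075]]
def draw(im,p,cal,z0=0,T=None,s=1):
    for L in (RIM,LIP,BAR):
        q=proj(w(L,*p,z0=z0),cal,T)*s
        cv2.polylines(im,[q.astype(np.int32)],True,(0,0,255),1)
E
python3 - <<'E'
from fit import *
ims={c:snap(c,c+'2') for c in('top','side')}
S={}
for q in('empty_tote','loaded_tote'):
    for c in ims:
        r=finder.silhouettes(q,c); print(q,c,[(d['confidence'],d['extent']) for d in r[:3]])
        S[q,c]=r[0]['pixels']
np.savez('s.npz',**{a+'|'+b:v for (a,b),v in S.items()})
ct,cs=optics.calibration('top'),optics.calibration('side')
big=cv2.resize(ims['top'][:,:,::-1],None,fx=3,fy=3)
bs=ims['side'][:,:,::-1].copy()
for q,p0 in(('empty_tote',[.47,-.27,0]),('loaded_tote',[.47,.26,0])):
    for n,m in(('top',[(S[q,'top'],ct)]),('side',[(S[q,'side'],cs)]),('both',[(S[q,'top'],ct),(S[q,'side'],cs)])):
        p,f=fit(m,np.array(p0)); print(q,n,p.round(4),round(f,3))
    draw(big,p,ct,s=3); draw(bs,p,cs)
cv2.imwrite('pics/e_top.png',big[570:1050,1020:1420]); cv2.imwrite('pics/l_top.png',big[570:1050,300:700]); cv2.imwrite('pics/ov_side.png',bs)
cv2.imwrite('pics/both_top.png',np.hstack([big[570:1050,300:700],big[570:1050,1020:1420]]))
E
```

```text
empty_tote top [(0.72, [370.0, 205.7, 448.6, 332.4])]
empty_tote side [(0.84, [281.7, 142.0, 396.6, 196.2])]
loaded_tote top [(0.9, [116.6, 211.6, 203.5, 343.4])]
loaded_tote side [(0.61, [224.8, 294.8, 447.2, 414.7])]
empty_tote top [ 0.5224 -0.2482  0.0624] 0.038
empty_tote side [ 0.5218 -0.2539  0.0734] 0.104
empty_tote both [ 0.5228 -0.2505  0.0529] 0.162
loaded_tote top [0.5221 0.2497 0.1349] 0.154
loaded_tote side [0.5224 0.2405 0.1417] 0.148
loaded_tote both [0.5221 0.248  0.1417] 0.381
```

View pics/both_top.png

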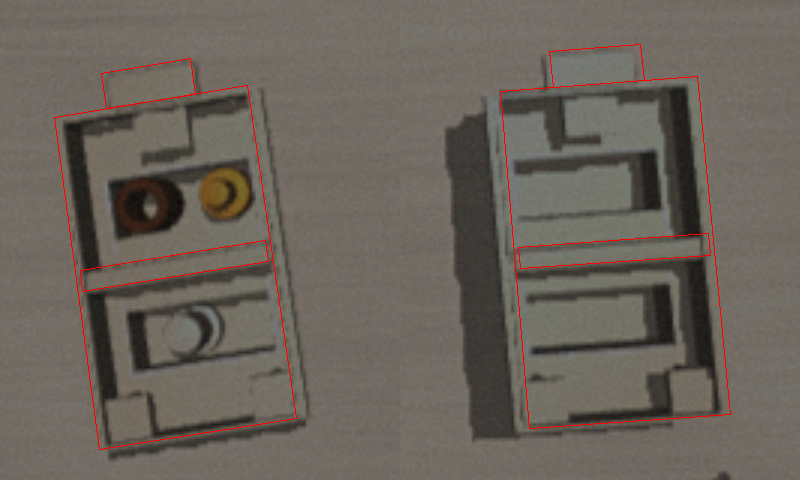

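View pics/ov_side.png

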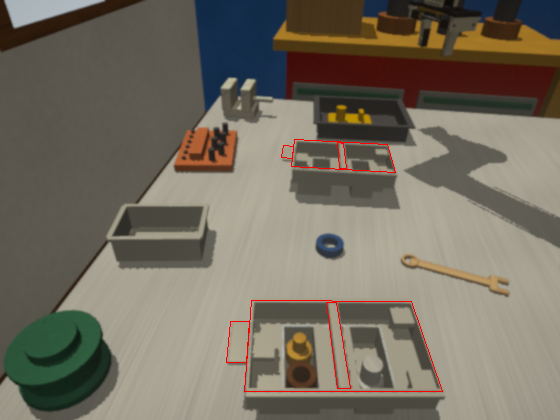

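```bash
cat > mv.py <<'E'
from fit import *
from scipy.spatial.transform import Rotation as R
def pose():
    s=telemetry.get_state(); return s,np.array(s['eef_pos']),R.from_euler('xyz',s['ee_rot']).as_matrix()
def head(Rm): return np.arctan2(Rm[1,2],Rm[0,2])
def Rdown(h): # tool x down, z along heading h
    z=np.array([np.cos(h),np.sin(h),0]);x=np.array([0,0,-1.]);return np.c_[x,np.cross(z,x),z]
def plan(pt,h):
    s,p,Rm=pose(); Rt=Rdown(h)
    print('t',s['t'],'pos',p.round(4),'head',head(Rm),'tilt',np.degrees(np.arccos(-Rm[2,0])),'q',np.round(s['q'],3),'F',np.round(s['force'],1),'w',s['width'])
    print('shift tool units',(Rm.T@(np.array(pt)-p)/.025).round(2),'turn units',(np.degrees(R.from_matrix(Rm.T@Rt).as_rotvec())/6).round(2),'world',(np.array(pt)-p).round(4))
E
python3 - <<'E'
from mv import *
s,p,Rm=pose(); print(Rm.round(3))
for h in(.06,.06+np.pi): plan([.52,-.248,.38],h)
E
```

```text
[[ 0.    -0.897 -0.443]
 [ 0.    -0.443  0.897]
 [-1.    -0.     0.   ]]
t 0.7 pos [ 0.2989 -0.6052  0.4046] head 2.0295665461611865 tilt 0.0024854864186102674 q [-0.824  0.359  0.012 -0.    -1.224 -0.288] F [-0.5  0.5 -0.7] w 0.08778614987848936
shift tool units [  0.99 -14.26   8.89] turn units [18.81  0.   -0.  ] world [ 0.2211  0.3572 -0.0246]
t 0.7 pos [ 0.2989 -0.6052  0.4046] head 2.0295665461611865 tilt 0.0024854864186102674 q [-0.824  0.359  0.012 -0.    -1.224 -0.288] F [-0.5  0.5 -0.7] w 0.08778614987848936
shift tool units [  0.99 -14.26   8.89] turn units [-11.19   0.     0.  ] world [ 0.2211  0.3572 -0.0246]
```

Call:
play_rows --steps '[{"gripper": 1,"ty": -0.95,"tz": 0.59},{"gripper": 1,"ty": -0.95,"tz": 0.59},{"gripper": 1,"ty": -0.95,"tz": 0.59},{"gripper": 1,"ty": -0.95,"tz": 0.59},{"gripper": 1,"ty": -0.95,"tz": 0.59},{"gripper": 1,"ty": -0.95,"tz": 0.59},{"gripper": 1,"ty": -0.95,"tz": 0.59},{"gripper": 1,"ty": -0.95,"tz": 0.59},{"gripper": 1,"ty": -0.95,"tz": 0.59},{"gripper": 1,"ty": -0.95,"tz": 0.59},{"gripper": 1,"ty": -0.95,"tz": 0.59},{"gripper": 1,"ty": -0.95,"tz": 0.59},{"gripper": 1,"ty": -0.95,"tz": 0.59},{"gripper": 1,"ty": -0.95,"tz": 0.59},{"gripper": 1,"ty": -0.95,"tz": 0.59}]'

```text
invalid input
```

Call:
play_rows --steps '[{"gripper": 1,"ax": 1},{"gripper": 1,"ax": 1},{"gripper": 1,"ax": 1},{"gripper": 1,"ax": 1},{"gripper": 1,"ax": 1},{"gripper": 1,"ax": 1},{"gripper": 1,"ax": 1},{"gripper": 1,"ax": 1},{"gripper": 1,"ax": 1},{"gripper": 1,"ax": 1},{"gripper": 1,"ax": 1},{"gripper": 1,"ax": 1},{"gripper": 1,"ax": 1},{"gripper": 1,"ax": 1},{"gripper": 1,"ax": 1},{"gripper": 1,"ax": 1},{"gripper": 1,"ax": 1},{"gripper": 1,"ax": 1},{"gripper": 1,"ax": 0.8},{"gripper": 1}]'

```text
invalid input
```

Run:
```python
from mv import *
plan([.522,-.248,.226],.06)
s,p,Rm=pose(); im=snap('wrist','wr1')[:,:,::-1].copy()
c=optics.calibration('wrist'); Tt=np.eye(4);Tt[:3,:3]=Rm;Tt[:3,3]=p; T=Tt@c['mount']; np.save('T1.npy',T)
draw(im,(.5224,-.2482,.0624),c,T=T); cv2.imwrite('pics/wr1o.png',im)
```

```text
t 0.7 pos [ 0.2989 -0.6052  0.4046] head 2.0295665461611865 tilt 0.0024854864186102674 q [-0.824  0.359  0.012 -0.    -1.224 -0.288] F [-0.5  0.5 -0.7] w 0.08778614987848936
shift tool units [  7.15 -14.33   8.86] turn units [18.81  0.   -0.  ] world [ 0.2231  0.3572 -0.1786]
```

View pics/wr1o.png

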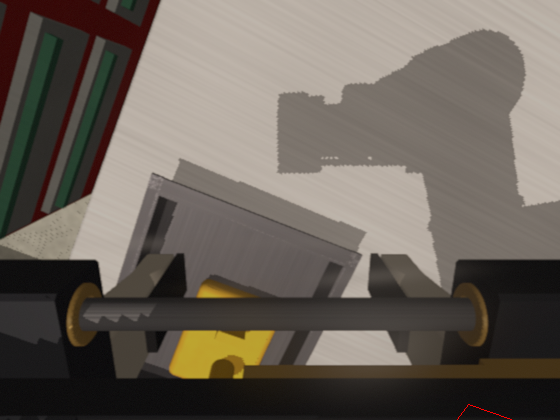

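Call:
play_rows --newtons 40 --steps '[{"gripper": 1,"tx": 0,"ty": -0.95,"tz": 0.59,"ax": 0,"ay": 0,"az": 0}]'

```text
t: 0.83
eef_pos: [0.3122, -0.5835, 0.404]
ee_rot: [1.297, 1.57, -2.959]
force: [1.3, 0.6, 0.4]
width: 0.0877
```

Call:
play_rows --steps '[{"gripper": 1,"tx": 0,"ty": -0.95,"tz": 0.59,"ax": 0,"ay": 0,"az": 0},{"gripper": 1,"tx": 0,"ty": -0.95,"tz": 0.59,"ax": 0,"ay": 0,"az": 0},{"gripper": 1,"tx": 0,"ty": -0.95,"tz": 0.59,"ax": 0,"ay": 0,"az": 0},{"gripper": 1,"tx": 0,"ty": -0.95,"tz": 0.59,"ax": 0,"ay": 0,"az": 0},{"gripper": 1,"tx": 0,"ty": -0.95,"tz": 0.59,"ax": 0,"ay": 0,"az": 0},{"gripper": 1,"tx": 0,"ty": -0.95,"tz": 0.59,"ax": 0,"ay": 0,"az": 0},{"gripper": 1,"tx": 0,"ty": -0.95,"tz": 0.59,"ax": 0,"ay": 0,"az": 0},{"gripper": 1,"tx": 0,"ty": -0.95,"tz": 0.59,"ax": 0,"ay": 0,"az": 0},{"gripper": 1,"tx": 0,"ty": -0.95,"tz": 0.59,"ax": 0,"ay": 0,"az": 0},{"gripper": 1,"tx": 0,"ty": -0.95,"tz": 0.59,"ax": 0,"ay": 0,"az": 0},{"gripper": 1,"tx": 0,"ty": -0.95,"tz": 0.59,"ax": 0,"ay": 0,"az": 0},{"gripper": 1,"tx": 0,"ty": -0.95,"tz": 0.59,"ax": 0,"ay": 0,"az": 0},{"gripper": 1,"tx": 0,"ty": -0.95,"tz": 0.59,"ax": 0,"ay": 0,"az": 0},{"gripper": 1,"tx": 0,"ty": -0.95,"tz": 0.59,"ax": 0,"ay": 0,"az": 0}]'

```text
t: 2.0
eef_pos: [0.5209, -0.2478, 0.4049]
ee_rot: [-2.217, 1.57, -0.187]
force: [0.2, -0.3, 0.1]
width: 0.0878
```

Call:
play_rows --steps '[{"gripper": 1,"tx": 0,"ty": 0,"tz": 0,"ax": 1,"ay": 0,"az": 0},{"gripper": 1,"tx": 0,"ty": 0,"tz": 0,"ax": 1,"ay": 0,"az": 0},{"gripper": 1,"tx": 0,"ty": 0,"tz": 0,"ax": 1,"ay": 0,"az": 0},{"gripper": 1,"tx": 0,"ty": 0,"tz": 0,"ax": 1,"ay": 0,"az": 0},{"gripper": 1,"tx": 0,"ty": 0,"tz": 0,"ax": 1,"ay": 0,"az": 0},{"gripper": 1,"tx": 0,"ty": 0,"tz": 0,"ax": 1,"ay": 0,"az": 0},{"gripper": 1,"tx": 0,"ty": 0,"tz": 0,"ax": 1,"ay": 0,"az": 0},{"gripper": 1,"tx": 0,"ty": 0,"tz": 0,"ax": 1,"ay": 0,"az": 0},{"gripper": 1,"tx": 0,"ty": 0,"tz": 0,"ax": 1,"ay": 0,"az": 0},{"gripper": 1,"tx": 0,"ty": 0,"tz": 0,"ax": 1,"ay": 0,"az": 0},{"gripper": 1,"tx": 0,"ty": 0,"tz": 0,"ax": 1,"ay": 0,"az": 0},{"gripper": 1,"tx": 0,"ty": 0,"tz": 0,"ax": 1,"ay": 0,"az": 0},{"gripper": 1,"tx": 0,"ty": 0,"tz": 0,"ax": 1,"ay": 0,"az": 0},{"gripper": 1,"tx": 0,"ty": 0,"tz": 0,"ax": 1,"ay": 0,"az": 0},{"gripper": 1,"tx": 0,"ty": 0,"tz": 0,"ax": 1,"ay": 0,"az": 0},{"gripper": 1,"tx": 0,"ty": 0,"tz": 0,"ax": 1,"ay": 0,"az": 0},{"gripper": 1,"tx": 0,"ty": 0,"tz": 0,"ax": 1,"ay": 0,"az": 0},{"gripper": 1,"tx": 0,"ty": 0,"tz": 0,"ax": 1,"ay": 0,"az": 0},{"gripper": 1,"tx": 0,"ty": 0,"tz": 0,"ax": 0.8,"ay": 0,"az": 0},{"gripper": 1,"tx": 0,"ty": 0,"tz": 0,"ax": 0,"ay": 0,"az": 0}]'

```text
t: 3.67
eef_pos: [0.5203, -0.249, 0.4048]
ee_rot: [-0.054, 1.571, 0.003]
force: [0.3, 0.3, -0.4]
width: 0.0877
```

Run:
```python
from mv import *
plan([.522,-.248,.226],.06)
s,p,Rm=pose(); im=snap('wrist','wr2')[:,:,::-1].copy()
c=optics.calibration('wrist'); Tt=np.eye(4);Tt[:3,:3]=Rm;Tt[:3,3]=p; T=Tt@c['mount']; np.save('T1.npy',T)
draw(im,(.5224,-.2482,.0624),c,T=T); cv2.imwrite('pics/wr2o.png',im)
```

```text
t 3.6667 pos [ 0.5203 -0.249   0.4048] head 0.0570399953387752 tilt 0.014461143558611337 q [-0.107  0.198 -0.21  -0.    -1.163 -2.977] F [ 0.3  0.3 -0.4] w 0.08770008666190177
shift tool units [7.15 0.04 0.07] turn units [-0.03  0.    0.  ] world [ 0.0017  0.001  -0.1788]
```

View pics/wr2o.png

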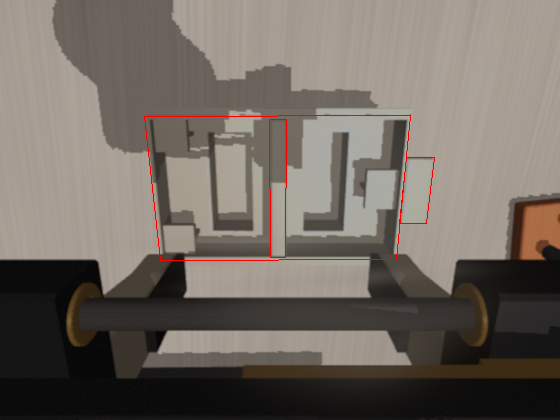

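Call:
play_rows --newtons 50 --steps '[{"gripper": 1,"tx": 0.95,"ty": 0,"tz": 0.07,"ax": 0,"ay": 0,"az": 0},{"gripper": 1,"tx": 0.95,"ty": 0,"tz": 0,"ax": 0,"ay": 0,"az": 0},{"gripper": 1,"tx": 0.95,"ty": 0,"tz": 0,"ax": 0,"ay": 0,"az": 0},{"gripper": 1,"tx": 0.95,"ty": 0,"tz": 0,"ax": 0,"ay": 0,"az": 0},{"gripper": 1,"tx": 0.95,"ty": 0,"tz": 0,"ax": 0,"ay": 0,"az": 0},{"gripper": 1,"tx": 0.95,"ty": 0,"tz": 0,"ax": 0,"ay": 0,"az": 0},{"gripper": 1,"tx": 0.8,"ty": 0,"tz": 0,"ax": 0,"ay": 0,"az": 0},{"gripper": 1,"tx": 0.65,"ty": 0,"tz": 0,"ax": 0,"ay": 0,"az": 0},{"gripper": 0,"tx": 0,"ty": 0,"tz": 0,"ax": 0,"ay": 0,"az": 0},{"gripper": 0,"tx": 0,"ty": 0,"tz": 0,"ax": 0,"ay": 0,"az": 0},{"gripper": 0,"tx": 0,"ty": 0,"tz": 0,"ax": 0,"ay": 0,"az": 0},{"gripper": 0,"tx": 0,"ty": 0,"tz": 0,"ax": 0,"ay": 0,"az": 0},{"gripper": 0,"tx": 0,"ty": 0,"tz": 0,"ax": 0,"ay": 0,"az": 0},{"gripper": 0,"tx": 0,"ty": 0,"tz": 0,"ax": 0,"ay": 0,"az": 0},{"gripper": 0,"tx": 0,"ty": 0,"tz": 0,"ax": 0,"ay": 0,"az": 0},{"gripper": 0,"tx": 0,"ty": 0,"tz": 0,"ax": 0,"ay": 0,"az": 0}]'

```text
t: 5.05
eef_pos: [0.5221, -0.2489, 0.2264]
ee_rot: [-0.197, 1.57, -0.136]
force: [-0.4, 0.2, 0.5]
width: 0.0397
```

Call:
play_rows --newtons 50 --steps '[{"gripper": 0,"tx": 0,"ty": 0,"tz": 0,"ax": 0,"ay": 0,"az": 0},{"gripper": 0,"tx": 0,"ty": 0,"tz": 0,"ax": 0,"ay": 0,"az": 0},{"gripper": 0,"tx": 0,"ty": 0,"tz": 0,"ax": 0,"ay": 0,"az": 0},{"gripper": 0,"tx": 0,"ty": 0,"tz": 0,"ax": 0,"ay": 0,"az": 0},{"gripper": 0,"tx": 0,"ty": 0,"tz": 0,"ax": 0,"ay": 0,"az": 0},{"gripper": 0,"tx": 0,"ty": 0,"tz": 0,"ax": 0,"ay": 0,"az": 0},{"gripper": 0,"tx": 0,"ty": 0,"tz": 0,"ax": 0,"ay": 0,"az": 0}]'

```text
t: 5.63
eef_pos: [0.522, -0.2489, 0.2259]
ee_rot: [2.889, 1.571, 2.95]
force: [-0.6, -0.0, 0.1]
width: 0.0133
```

Call:
play_rows --steps '[{"gripper": 0,"tx": -0.4,"ty": 0,"tz": 0,"ax": 0,"ay": 0,"az": 0},{"gripper": 0,"tx": -0.7,"ty": 0,"tz": 0,"ax": 0,"ay": 0,"az": 0},{"gripper": 0,"tx": -0.9,"ty": 0,"tz": 0,"ax": 0,"ay": 0,"az": 0},{"gripper": 0,"tx": -0.9,"ty": 0,"tz": 0,"ax": 0,"ay": 0,"az": 0},{"gripper": 0,"tx": -0.9,"ty": 0,"tz": 0,"ax": 0,"ay": 0,"az": 0},{"gripper": 0,"tx": -0.9,"ty": 0,"tz": 0,"ax": 0,"ay": 0,"az": 0},{"gripper": 0,"tx": -0.9,"ty": 0,"tz": 0,"ax": 0,"ay": 0,"az": 0},{"gripper": 0,"tx": -0.6,"ty": 0,"tz": 0,"ax": 0,"ay": 0,"az": 0},{"gripper": 0,"tx": 0,"ty": 0,"tz": 0,"ax": 0,"ay": 0,"az": 0}]'

```text
t: 6.38
eef_pos: [0.5226, -0.2492, 0.3851]
ee_rot: [-0.311, 1.565, -0.25]
force: [0.5, 0.7, -2.6]
width: 0.0133
```

Run:
```python
from mv import *
s,p,Rm=pose();print(s['moment'])
im=snap('wrist','wr3'); snap('side','side3')
S=finder.silhouettes('loaded_tote','side')[0]
b=cv2.imread('pics/side3.png'); cs=optics.calibration('side')
draw(b,(.522,.245,.14),cs); cv2.imwrite('pics/side3o.png',b)
plan([.522,.245,.39],.0624+np.pi+.075)
```

```text
[-2.02457179e-01 -1.61284327e-01 -5.57770520e-05]
t 6.5333 pos [ 0.5215 -0.2487  0.38  ] head 0.06052543905107069 tilt 0.08079826654820078 q [-1.070e-01  2.180e-01 -2.430e-01 -1.000e-03 -1.111e+00 -2.974e+00] F [-0.6  0.  -3.3] w 0.013300536982420093
shift tool units [-0.38 19.71  1.21] turn units [ 2.927e+01 -1.000e-02  2.000e-02] world [0.0005 0.4937 0.01  ]
```

View pics/wr3.png

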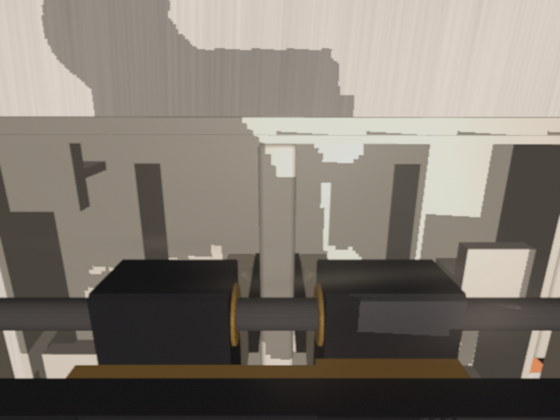

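View pics/side3o.png

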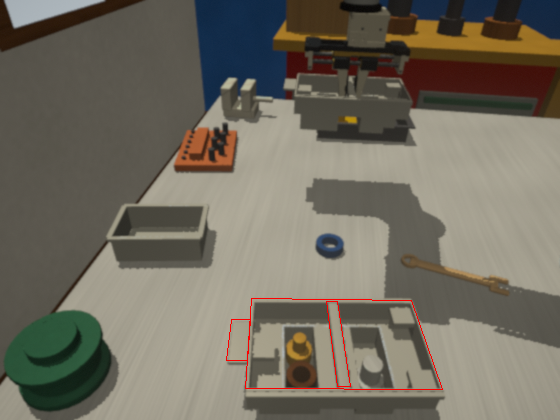

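Run:
```python
from mv import *
c=optics.calibration('wrist')
M=c['mount']
def tool(u,v,tx):
    d=M[:3,:3]@np.array([(u-c['cx'])/c['fx'],(v-c['cy'])/c['fy'],1]); o=M[:3,3]; return o+d*(tx-o[0])/d[0]
for u,v in((278,117),(278,140),(0,117),(559,117),(262,200),(296,200)): print(u,v,tool(u,v,.151).round(4))
im=cv2.imread('pics/top2.png')
cr=cv2.resize(im[200:350,110:215],None,fx=5.6,fy=4*1.4,interpolation=cv2.INTER_CUBIC)[:,:]
cr=cv2.resize(im[200:345,112:212],None,fx=4,fy=4,interpolation=cv2.INTER_CUBIC)
cr=np.clip(cr.astype(float)*1.8,0,255).astype(np.uint8)
cr2=cr.copy()
ct=optics.calibration('top')
for L in(RIM,LIP,BAR):
    q=(proj(w(L,.522,.245,.14),ct)-[112,200]+.5)*4
    cv2.polylines(cr2,[np.round(q).astype(np.int32)],True,(0,0,255),1)
cv2.imwrite('pics/lz.png',np.hstack([cr,cr2]))
```

```text
278 117 [0.151  0.072  0.0011]
278 140 [0.151  0.064  0.0011]
0 117 [ 0.151  0.072 -0.096]
559 117 [0.151  0.0719 0.0997]
262 200 [ 0.151   0.0419 -0.0048]
296 200 [0.151  0.0419 0.0079]
```

View pics/lz.png

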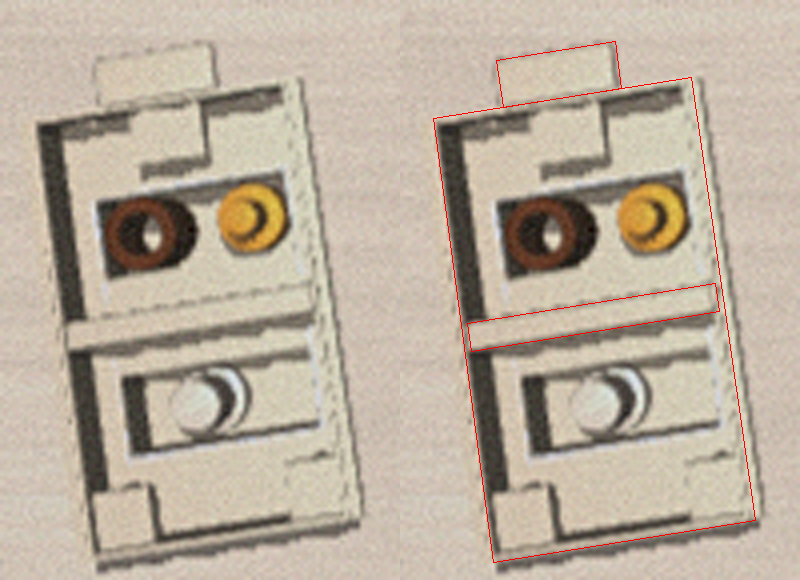

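Call:
play_rows --steps '[{"gripper": 0,"tx": 0,"ty": 0,"tz": 0,"ax": -0.4,"ay": 0,"az": 0},{"gripper": 0,"tx": 0,"ty": 0,"tz": 0,"ax": -0.7,"ay": 0,"az": 0},{"gripper": 0,"tx": 0,"ty": 0,"tz": 0,"ax": -1,"ay": 0,"az": 0},{"gripper": 0,"tx": 0,"ty": 0,"tz": 0,"ax": -1,"ay": 0,"az": 0},{"gripper": 0,"tx": 0,"ty": 0,"tz": 0,"ax": -1,"ay": 0,"az": 0},{"gripper": 0,"tx": 0,"ty": 0,"tz": 0,"ax": -1,"ay": 0,"az": 0},{"gripper": 0,"tx": 0,"ty": 0,"tz": 0,"ax": -1,"ay": 0,"az": 0},{"gripper": 0,"tx": 0,"ty": 0,"tz": 0,"ax": -1,"ay": 0,"az": 0},{"gripper": 0,"tx": 0,"ty": 0,"tz": 0,"ax": -1,"ay": 0,"az": 0},{"gripper": 0,"tx": 0,"ty": 0,"tz": 0,"ax": -1,"ay": 0,"az": 0},{"gripper": 0,"tx": 0,"ty": 0,"tz": 0,"ax": -1,"ay": 0,"az": 0},{"gripper": 0,"tx": 0,"ty": 0,"tz": 0,"ax": -1,"ay": 0,"az": 0},{"gripper": 0,"tx": 0,"ty": 0,"tz": 0,"ax": -1,"ay": 0,"az": 0},{"gripper": 0,"tx": 0,"ty": 0,"tz": 0,"ax": -1,"ay": 0,"az": 0},{"gripper": 0,"tx": 0,"ty": 0,"tz": 0,"ax": -1,"ay": 0,"az": 0},{"gripper": 0,"tx": 0,"ty": 0,"tz": 0,"ax": -1,"ay": 0,"az": 0},{"gripper": 0,"tx": 0,"ty": 0,"tz": 0,"ax": -1,"ay": 0,"az": 0}]'

```text
t: 7.95
eef_pos: [0.5217, -0.2488, 0.3789]
ee_rot: [1.133, 1.567, 2.885]
force: [-0.5, -0.0, -2.6]
width: 0.0137
```

Call:
play_rows --steps '[{"gripper": 0,"tx": 0,"ty": 0,"tz": 0,"ax": -1,"ay": 0,"az": 0},{"gripper": 0,"tx": 0,"ty": 0,"tz": 0,"ax": -1,"ay": 0,"az": 0},{"gripper": 0,"tx": 0,"ty": 0,"tz": 0,"ax": -1,"ay": 0,"az": 0},{"gripper": 0,"tx": 0,"ty": 0,"tz": 0,"ax": -1,"ay": 0,"az": 0},{"gripper": 0,"tx": 0,"ty": 0,"tz": 0,"ax": -1,"ay": 0,"az": 0},{"gripper": 0,"tx": 0,"ty": 0,"tz": 0,"ax": -1,"ay": 0,"az": 0},{"gripper": 0,"tx": 0,"ty": 0,"tz": 0,"ax": -1,"ay": 0,"az": 0},{"gripper": 0,"tx": 0,"ty": 0,"tz": 0,"ax": -1,"ay": 0,"az": 0},{"gripper": 0,"tx": 0,"ty": 0,"tz": 0,"ax": -1,"ay": 0,"az": 0},{"gripper": 0,"tx": 0,"ty": 0,"tz": 0,"ax": -1,"ay": 0,"az": 0},{"gripper": 0,"tx": 0,"ty": 0,"tz": 0,"ax": -1,"ay": 0,"az": 0},{"gripper": 0,"tx": 0,"ty": 0,"tz": 0,"ax": -1,"ay": 0,"az": 0},{"gripper": 0,"tx": 0,"ty": 0,"tz": 0,"ax": -1,"ay": 0,"az": 0},{"gripper": 0,"tx": 0,"ty": 0,"tz": 0,"ax": -1,"ay": 0,"az": 0},{"gripper": 0,"tx": 0,"ty": 0,"tz": 0,"ax": -0.5,"ay": 0,"az": 0},{"gripper": 0,"tx": 0,"ty": 0,"tz": 0,"ax": -0.2,"ay": 0,"az": 0}]'

```text
t: 9.28
eef_pos: [0.5217, -0.2488, 0.3791]
ee_rot: [-0.408, 1.568, 2.881]
force: [-0.3, 0.2, -3.5]
width: 0.0136
```

Run:
```python
from mv import *
plan([.5215,.246,.36],3.285)
```

```text
t 9.2833 pos [ 0.5217 -0.2488  0.3791] head -2.9944999084305954 tilt 0.18420496543817771 q [-1.070e-01  2.200e-01 -2.430e-01 -1.000e-03 -1.111e+00  2.540e-01] F [-0.3  0.2 -3.5] w 0.013556086603841078
shift tool units [  0.78 -19.58  -2.9 ] turn units [0.04 0.03 0.01] world [-2.000e-04  4.948e-01 -1.910e-02]
```

Call:
play_rows --steps '[{"gripper": 0,"tx": 0,"ty": -0.4,"tz": -0.06,"ax": 0,"ay": 0,"az": 0},{"gripper": 0,"tx": 0,"ty": -0.7,"tz": -0.1,"ax": 0,"ay": 0,"az": 0},{"gripper": 0,"tx": 0,"ty": -0.95,"tz": -0.14,"ax": 0,"ay": 0,"az": 0},{"gripper": 0,"tx": 0,"ty": -0.95,"tz": -0.14,"ax": 0,"ay": 0,"az": 0},{"gripper": 0,"tx": 0,"ty": -0.95,"tz": -0.14,"ax": 0,"ay": 0,"az": 0},{"gripper": 0,"tx": 0,"ty": -0.95,"tz": -0.14,"ax": 0,"ay": 0,"az": 0},{"gripper": 0,"tx": 0,"ty": -0.95,"tz": -0.14,"ax": 0,"ay": 0,"az": 0},{"gripper": 0,"tx": 0,"ty": -0.95,"tz": -0.14,"ax": 0,"ay": 0,"az": 0},{"gripper": 0,"tx": 0,"ty": -0.95,"tz": -0.14,"ax": 0,"ay": 0,"az": 0},{"gripper": 0,"tx": 0,"ty": -0.95,"tz": -0.14,"ax": 0,"ay": 0,"az": 0},{"gripper": 0,"tx": 0,"ty": -0.95,"tz": -0.14,"ax": 0,"ay": 0,"az": 0},{"gripper": 0,"tx": 0,"ty": -0.95,"tz": -0.14,"ax": 0,"ay": 0,"az": 0},{"gripper": 0,"tx": 0,"ty": -0.95,"tz": -0.14,"ax": 0,"ay": 0,"az": 0},{"gripper": 0,"tx": 0,"ty": -0.95,"tz": -0.14,"ax": 0,"ay": 0,"az": 0},{"gripper": 0,"tx": 0,"ty": -0.95,"tz": -0.14,"ax": 0,"ay": 0,"az": 0},{"gripper": 0,"tx": 0,"ty": -0.95,"tz": -0.14,"ax": 0,"ay": 0,"az": 0},{"gripper": 0,"tx": 0,"ty": -0.95,"tz": -0.14,"ax": 0,"ay": 0,"az": 0},{"gripper": 0,"tx": 0,"ty": -0.95,"tz": -0.14,"ax": 0,"ay": 0,"az": 0},{"gripper": 0,"tx": 0,"ty": -0.95,"tz": -0.14,"ax": 0,"ay": 0,"az": 0},{"gripper": 0,"tx": 0,"ty": -0.95,"tz": -0.14,"ax": 0,"ay": 0,"az": 0}]'

```text
t: 10.95
eef_pos: [0.5221, 0.2124, 0.3801]
ee_rot: [0.354, 1.569, -2.645]
force: [-0.0, -0.4, -3.1]
width: 0.0134
```

Call:
play_rows --steps '[{"gripper": 0,"tx": 0,"ty": -0.9,"tz": -0.13,"ax": 0,"ay": 0,"az": 0},{"gripper": 0,"tx": 0,"ty": -0.48,"tz": -0.07,"ax": 0,"ay": 0,"az": 0},{"gripper": 0,"tx": 0,"ty": 0,"tz": 0,"ax": 0,"ay": 0,"az": 0},{"gripper": 0,"tx": 0,"ty": 0,"tz": 0,"ax": 0,"ay": 0,"az": 0},{"gripper": 0,"tx": 0,"ty": 0,"tz": 0,"ax": 0,"ay": 0,"az": 0}]'

```text
t: 11.37
eef_pos: [0.5224, 0.2454, 0.3804]
ee_rot: [0.537, 1.57, -2.461]
force: [-0.1, -0.2, -3.7]
width: 0.0133
```

Run:
```python
from mv import *
plan([.5215,.246,.31],3.285)
s,p,Rm=pose(); h=head(Rm)
y=Rm[:,1]
pe=(p[0]+.0015*y[0],p[1]+.0015*y[1],h); z0=p[2]-.226
for c in('top','side'):
    im=snap(c,c+'5')[:,:,::-1].copy(); k=optics.calibration(c)
    draw(im,pe,k,z0=z0)
    for L in(RIM,LIP):
        cv2.polylines(im,[proj(w(L,.5215,.2445,.143),k).astype(np.int32)],True,(0,255,0),1)
    if c=='top': im=cv2.resize(im[180:380,60:290],None,fx=3,fy=3)
    cv2.imwrite(f'pics/{c}5o.png',im)
```

```text
t 11.3667 pos [0.5224 0.2454 0.3804] head -2.9975131445318954 tilt 0.07218126645955678 q [ 0.778  0.217 -0.244 -0.    -1.112 -0.634] F [-0.1 -0.2 -3.7] w 0.013349546217041682
shift tool units [ 2.82 -0.03  0.03] turn units [ 0.01  0.01 -0.01] world [-0.0009  0.0006 -0.0704]
```

View pics/top5o.png

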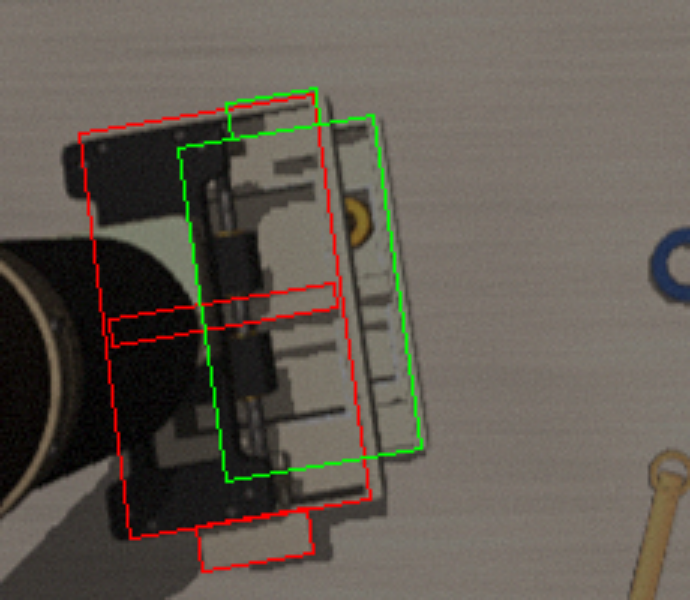

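View pics/side5o.png

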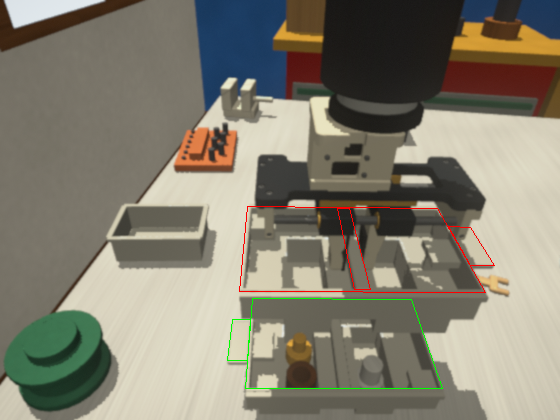

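Call:
play_rows --steps '[{"gripper": 0,"tx": 0.4,"ty": -0.03,"tz": 0.03,"ax": 0,"ay": 0,"az": 0},{"gripper": 0,"tx": 0.6,"ty": 0,"tz": 0,"ax": 0,"ay": 0,"az": 0},{"gripper": 0,"tx": 0.6,"ty": 0,"tz": 0,"ax": 0,"ay": 0,"az": 0},{"gripper": 0,"tx": 0.6,"ty": 0,"tz": 0,"ax": 0,"ay": 0,"az": 0},{"gripper": 0,"tx": 0.4,"ty": 0,"tz": 0,"ax": 0,"ay": 0,"az": 0},{"gripper": 0,"tx": 0.3,"ty": 0,"tz": 0,"ax": 0,"ay": 0,"az": 0},{"gripper": 0,"tx": 0,"ty": 0,"tz": 0,"ax": 0,"ay": 0,"az": 0},{"gripper": 0,"tx": 0,"ty": 0,"tz": 0,"ax": 0,"ay": 0,"az": 0}]'

```text
t: 12.13
eef_pos: [0.5221, 0.2463, 0.3083]
ee_rot: [1.091, 1.57, -1.906]
force: [-0.4, 0.5, -2.8]
width: 0.0133
```

Run:
```python
from mv import *
plan([.5215,.246,.293],3.285)
s,p,Rm=pose(); h=head(Rm)
y=Rm[:,1]
pe=(p[0]+.0015*y[0],p[1]+.0015*y[1],h); z0=p[2]-.226
for c in('top','side'):
    im=snap(c,c+'6')[:,:,::-1].copy(); k=optics.calibration(c)
    if c=='top': im=cv2.resize(im[180:380,60:290],None,fx=3,fy=3)
    else: im=cv2.resize(im[180:420,200:520],None,fx=2.5,fy=2.5,interpolation=cv2.INTER_CUBIC)
    cv2.imwrite(f'pics/{c}6o.png',im)
```

```text
t 12.1333 pos [0.5221 0.2463 0.3083] head -2.9971511071184627 tilt 0.0269148121736494 q [ 0.78   0.281 -0.337  0.    -0.953 -0.635] F [-0.4  0.5 -2.8] w 0.013263578488645561
shift tool units [0.61 0.01 0.02] turn units [ 0.01  0.   -0.  ] world [-0.0006 -0.0003 -0.0153]
```

View pics/top6o.png

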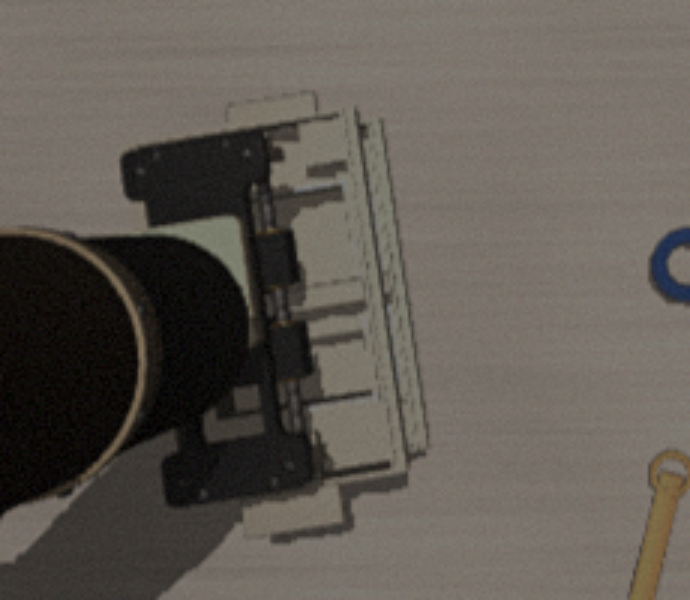

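View pics/side6o.png

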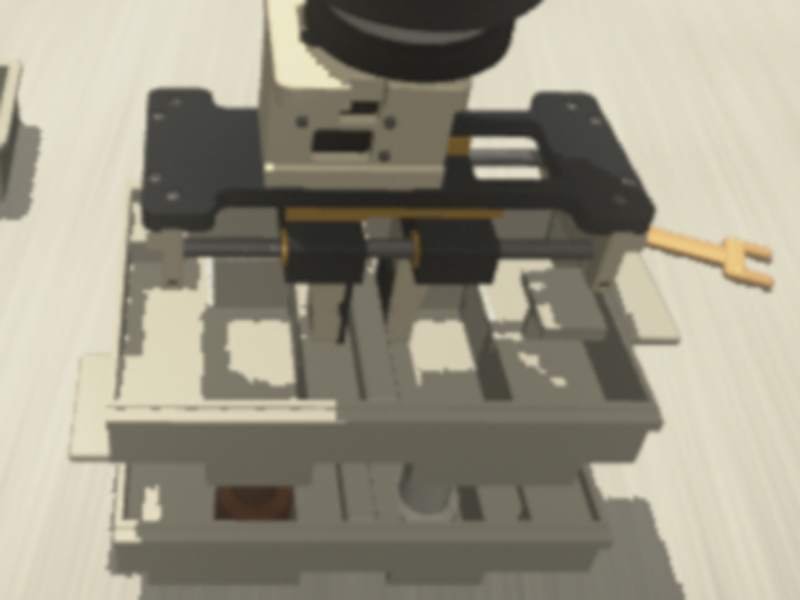

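Call:
play_rows --steps '[{"gripper": 0,"tx": 0.15,"ty": 0,"tz": 0.02,"ax": 0,"ay": 0,"az": 0},{"gripper": 0,"tx": 0.15,"ty": 0,"tz": 0,"ax": 0,"ay": 0,"az": 0},{"gripper": 0,"tx": 0.1,"ty": 0,"tz": 0,"ax": 0,"ay": 0,"az": 0},{"gripper": 0,"tx": 0.08,"ty": 0,"tz": 0,"ax": 0,"ay": 0,"az": 0},{"gripper": 0,"tx": 0.04,"ty": 0,"tz": 0,"ax": 0,"ay": 0,"az": 0},{"gripper": 0,"tx": 0,"ty": 0,"tz": 0,"ax": 0,"ay": 0,"az": 0},{"gripper": 0,"tx": 0,"ty": 0,"tz": 0,"ax": 0,"ay": 0,"az": 0}]'

```text
t: 12.82
eef_pos: [0.5215, 0.2464, 0.2954]
ee_rot: [1.156, 1.571, -1.841]
force: [0.9, -1.2, -2.9]
width: 0.0134
```

Call:
play_rows --steps '[{"gripper": 0,"tx": 0.04,"ty": 0,"tz": 0,"ax": 0,"ay": 0,"az": 0},{"gripper": 0,"tx": 0.04,"ty": 0,"tz": 0,"ax": 0,"ay": 0,"az": 0},{"gripper": 0,"tx": 0,"ty": 0,"tz": 0,"ax": 0,"ay": 0,"az": 0},{"gripper": 0,"tx": 0,"ty": 0,"tz": 0,"ax": 0,"ay": 0,"az": 0}]'

```text
t: 13.15
eef_pos: [0.5214, 0.2464, 0.2934]
ee_rot: [0.595, 1.571, -2.402]
force: [-0.6, 0.8, -2.9]
width: 0.0137
```

Run:
```python
from mv import *
plan([.5215,.246,.293],3.285)
```

```text
t 13.15 pos [0.5214 0.2464 0.2934] head -2.9969363074010467 tilt 0.0040985969236961226 q [ 0.78   0.295 -0.356 -0.    -0.92  -0.636] F [-0.6  0.8 -2.9] w 0.013686045391990637
shift tool units [ 0.02  0.02 -0.  ] turn units [ 0.01  0.   -0.  ] world [ 0.0001 -0.0004 -0.0004]
```

Call:
play_rows --steps '[{"gripper": 0,"tx": 0.04,"ty": 0,"tz": 0,"ax": 0,"ay": 0,"az": 0},{"gripper": 0,"tx": 0,"ty": 0,"tz": 0,"ax": 0,"ay": 0,"az": 0},{"gripper": 0,"tx": 0,"ty": 0,"tz": 0,"ax": 0,"ay": 0,"az": 0}]'

```text
t: 13.4
eef_pos: [0.5215, 0.2464, 0.2929]
ee_rot: [-2.818, 1.57, 0.469]
force: [-2.0, 0.0, 3.0]
width: 0.0136
```

Call:
play_rows --steps '[{"gripper": 0,"tx": 0.04,"ty": 0,"tz": 0,"ax": 0,"ay": 0,"az": 0},{"gripper": 0,"tx": 0,"ty": 0,"tz": 0,"ax": 0,"ay": 0,"az": 0},{"gripper": 0,"tx": 0,"ty": 0,"tz": 0,"ax": 0,"ay": 0,"az": 0}]'

```text
t: 13.65
eef_pos: [0.5214, 0.2464, 0.2928]
ee_rot: [-2.864, 1.57, 0.422]
force: [-5.3, -1.7, 10.7]
width: 0.0137
```

Call:
play_rows --steps '[{"gripper": 0,"tx": -0.03,"ty": 0,"tz": 0,"ax": 0,"ay": 0,"az": 0},{"gripper": 0,"tx": 0,"ty": 0,"tz": 0,"ax": 0,"ay": 0,"az": 0}]'

```text
t: 13.82
eef_pos: [0.5214, 0.2464, 0.2928]
ee_rot: [-2.715, 1.57, 0.571]
force: [-4.4, -0.3, 6.9]
width: 0.0132
```

Run:
```python
from mv import *
plan([.5215,.246,.293],3.285)
for c in('top','side'):
    im=snap(c,c+'7')[:,:,::-1].copy()
    if c=='top': im=cv2.resize(im[180:380,60:290],None,fx=3,fy=3)
    else: im=cv2.resize(im[180:420,200:520],None,fx=2.5,fy=2.5,interpolation=cv2.INTER_CUBIC)
    cv2.imwrite(f'pics/{c}7o.png',im)
```

```text
t 13.8167 pos [0.5214 0.2464 0.2928] head -2.9967162495561777 tilt 0.03944610817934467 q [ 0.781  0.296 -0.357  0.    -0.918 -0.636] F [-4.4 -0.3  6.9] w 0.013189554577723351
shift tool units [-0.01  0.02  0.  ] turn units [ 0.01 -0.01  0.  ] world [ 0.0001 -0.0004  0.0002]
```

View pics/top7o.png

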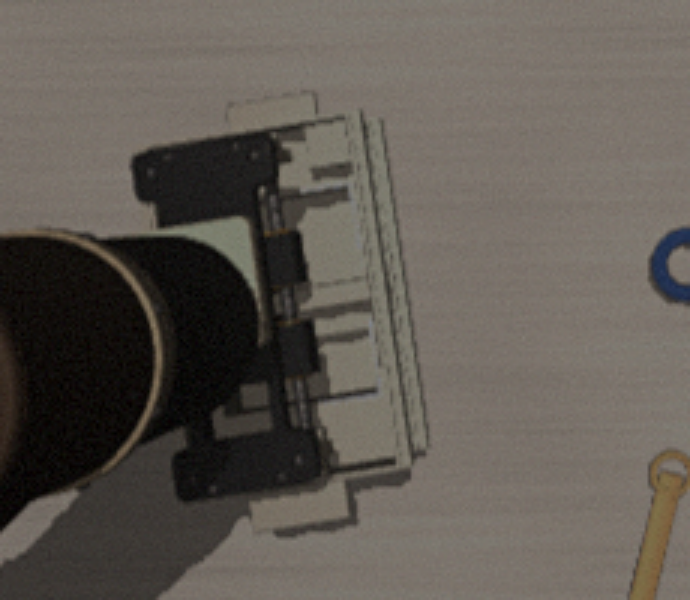

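View pics/side7o.png

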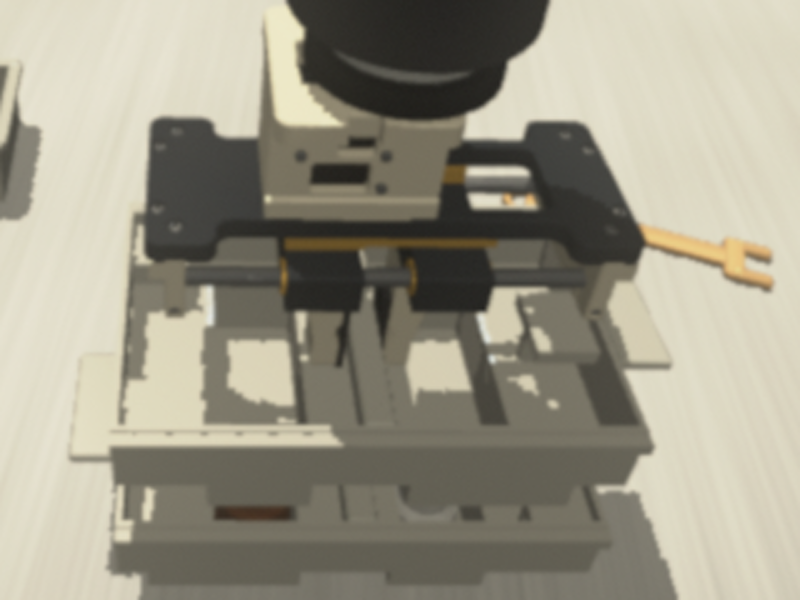

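Call:
play_rows --steps '[{"gripper": 0.3,"tx": 0,"ty": 0,"tz": 0,"ax": 0,"ay": 0,"az": 0},{"gripper": 0.4,"tx": 0,"ty": 0,"tz": 0,"ax": 0,"ay": 0,"az": 0},{"gripper": 0.6,"tx": 0,"ty": 0,"tz": 0,"ax": 0,"ay": 0,"az": 0},{"gripper": 0.6,"tx": 0,"ty": 0,"tz": 0,"ax": 0,"ay": 0,"az": 0},{"gripper": 0.6,"tx": 0,"ty": 0,"tz": 0,"ax": 0,"ay": 0,"az": 0},{"gripper": 0.6,"tx": 0,"ty": 0,"tz": 0,"ax": 0,"ay": 0,"az": 0},{"gripper": 0.6,"tx": 0,"ty": 0,"tz": 0,"ax": 0,"ay": 0,"az": 0}]'

```text
t: 14.5
eef_pos: [0.5215, 0.2464, 0.2921]
ee_rot: [0.781, 1.571, -2.216]
force: [-0.5, -0.4, -0.2]
width: 0.0509
```

Call:
play_rows --steps '[{"gripper": 0.6,"tx": -0.3,"ty": 0,"tz": 0,"ax": 0,"ay": 0,"az": 0},{"gripper": 0.6,"tx": -0.6,"ty": 0,"tz": 0,"ax": 0,"ay": 0,"az": 0},{"gripper": 0.6,"tx": -0.9,"ty": 0,"tz": 0,"ax": 0,"ay": 0,"az": 0},{"gripper": 0.6,"tx": -0.9,"ty": 0,"tz": 0,"ax": 0,"ay": 0,"az": 0},{"gripper": 0.6,"tx": -0.9,"ty": 0,"tz": 0,"ax": 0,"ay": 0,"az": 0},{"gripper": 0.6,"tx": -0.9,"ty": 0,"tz": 0,"ax": 0,"ay": 0,"az": 0},{"gripper": 0.6,"tx": 0,"ty": 0,"tz": 0,"ax": 0,"ay": 0,"az": 0},{"gripper": 0.6,"tx": 0,"ty": 0,"tz": 0,"ax": 0,"ay": 0,"az": 0}]'

```text
t: 15.17
eef_pos: [0.5216, 0.2465, 0.4068]
ee_rot: [-2.558, 1.567, 0.728]
force: [-0.4, 0.3, 0.6]
width: 0.0529
```

Run:
```python
from mv import *
plan([.5215,.246,.293],3.285)
s,p,Rm=pose(); Tt=np.eye(4);Tt[:3,:3]=Rm;Tt[:3,3]=p
for c in('top','side','wrist'):
    im=snap(c,c+'8')[:,:,::-1].copy(); k=optics.calibration(c); T=Tt@k['mount'] if c=='wrist' else None
    o=im.copy(); draw(o,(.5216,.245,3.285),k,z0=.067,T=T)
    cv2.polylines(o,[proj(w(RIM,.5215,.2445,.143),k,T).astype(np.int32)],True,(0,255,0),1)
    if c=='wrist': cv2.imwrite('pics/wrist8o.png',o); continue
    sl=np.s_[180:380,60:290] if c=='top' else np.s_[180:420,200:520]
    o=np.hstack([cv2.resize(x[sl],None,fx=[1.7,1.25][c=='side'],fy=[1.7,1.25][c=='side'],interpolation=cv2.INTER_CUBIC) for x in(im,o)])
    cv2.imwrite(f'pics/{c}8o.png',o)
```

```text
t 15.1667 pos [0.5216 0.2465 0.4068] head -2.996866251417391 tilt 0.21158499116303647 q [ 0.78   0.196 -0.208  0.    -1.163 -0.636] F [-0.4  0.3  0.6] w 0.05286597230610841
shift tool units [4.55 0.03 0.02] turn units [ 0.01 -0.03  0.02] world [-1.000e-04 -5.000e-04 -1.138e-01]
```

View pics/top8o.png

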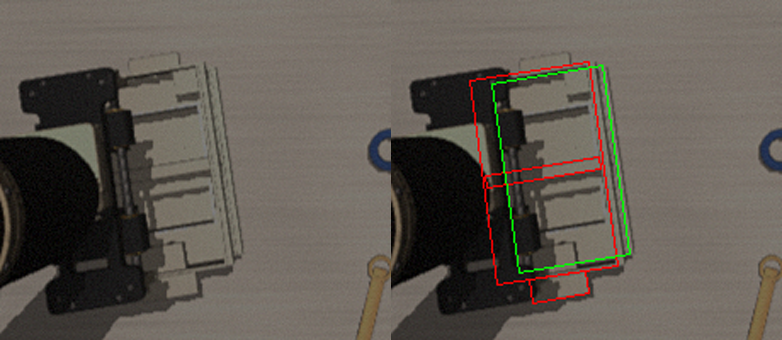

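View pics/side8o.png

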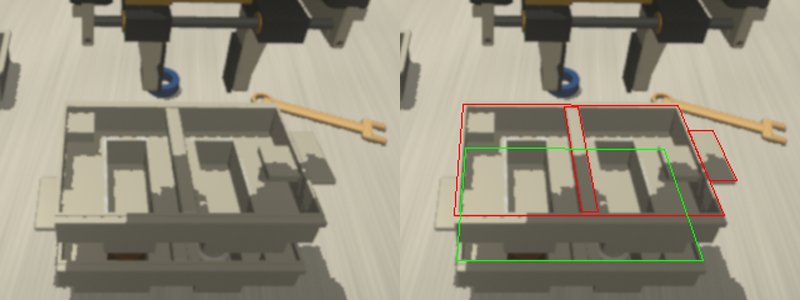

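View pics/wrist8o.png

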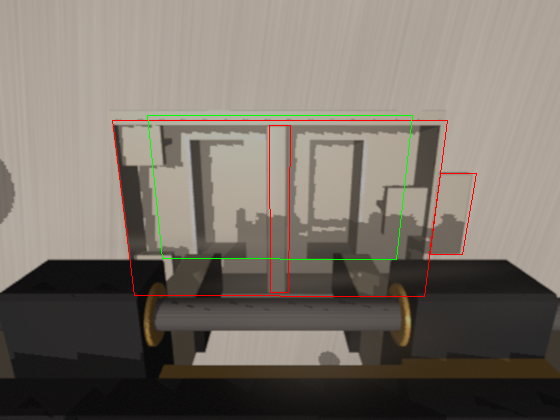

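Call:
play_rows --steps '[{"gripper": 0.6,"tx": -0.8,"ty": 0,"tz": 0,"ax": 0,"ay": 0,"az": 0},{"gripper": 0.6,"tx": -0.5,"ty": 0.8,"tz": 0,"ax": 0,"ay": 0,"az": 0},{"gripper": 0.6,"tx": 0,"ty": 0.9,"tz": 0,"ax": 0,"ay": 0,"az": 0},{"gripper": 0.6,"tx": 0,"ty": 0.9,"tz": 0,"ax": 0,"ay": 0,"az": 0},{"gripper": 0.6,"tx": 0,"ty": 0.9,"tz": 0,"ax": 0,"ay": 0,"az": 0},{"gripper": 0.6,"tx": 0,"ty": 0.9,"tz": 0,"ax": 0,"ay": 0,"az": 0},{"gripper": 0.6,"tx": 0,"ty": 0.9,"tz": 0,"ax": 0,"ay": 0,"az": 0},{"gripper": 0.6,"tx": 0,"ty": 0.9,"tz": 0,"ax": 0,"ay": 0,"az": 0},{"gripper": 0.6,"tx": 0,"ty": 0.9,"tz": 0,"ax": 0,"ay": 0,"az": 0},{"gripper": 0.6,"tx": 0,"ty": 0.9,"tz": 0,"ax": 0,"ay": 0,"az": 0},{"gripper": 0.6,"tx": 0,"ty": 0.9,"tz": 0,"ax": 0,"ay": 0,"az": 0},{"gripper": 0.6,"tx": 0,"ty": 0.9,"tz": 0,"ax": 0,"ay": 0,"az": 0},{"gripper": 0.6,"tx": 0,"ty": 0,"tz": 0,"ax": 0,"ay": 0,"az": 0},{"gripper": 0.6,"tx": 0,"ty": 0,"tz": 0,"ax": 0,"ay": 0,"az": 0}]'

```text
t: 16.48
eef_pos: [0.5567, 0.0029, 0.4361]
ee_rot: [0.14, 1.569, -2.859]
force: [-0.6, -0.3, 0.2]
width: 0.0526
```

Run:
```python
from mv import *
for c in('top','side'):
    im=snap(c,c+'9')[:,:,::-1].copy(); k=optics.calibration(c)
    o=im.copy(); draw(o,(.5216,.245,3.285),k,z0=.067)
    cv2.polylines(o,[proj(w(RIM,.5215,.2445,.143),k).astype(np.int32)],True,(0,255,0),1)
    sl=np.s_[190:360,90:230] if c=='top' else np.s_[240:420,210:490]
    f=[2.8,1.42][c=='side']
    cv2.imwrite(f'pics/{c}9o.png',np.hstack([cv2.resize(x[sl],None,fx=f,fy=f,interpolation=cv2.INTER_CUBIC) for x in(im,o)]))
print(telemetry.get_state()['t'])
```

```text
16.5833
```

View pics/top9o.png

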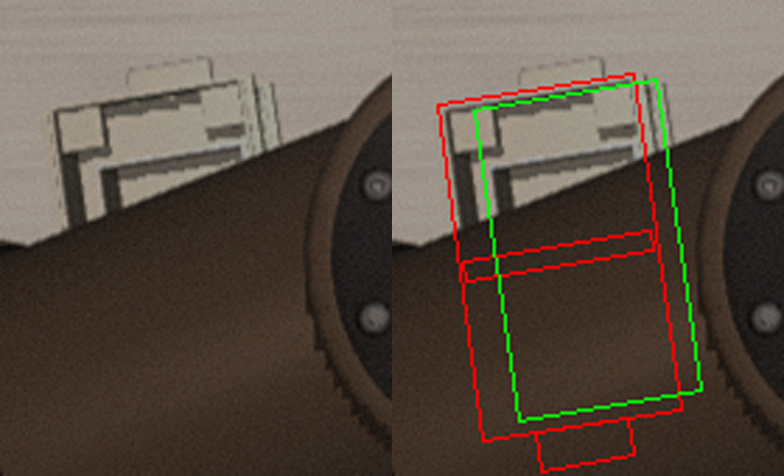

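View pics/side9o.png

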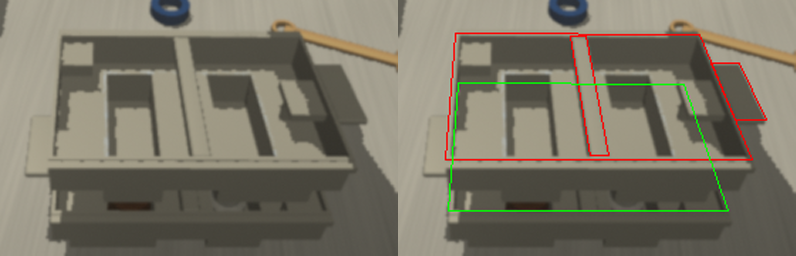

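```bash
python3 -c "
from station import job_done; print(job_done())"
```

```text
the job is handed in; nothing more can be done
None
```

The empty tote is stacked on the loaded one, turned end for end, and the robot has let go and moved clear. I handed the job in at about 16.6 s of the 38 s allowed.

I gripped it by the bar at 50 N, lifted it about 16 cm and turned it about 185° to oppose the loaded tote's heading. I then carried it across and lowered it in millimetre steps until it touched.

- **Height:** contact came with the tool at z ≈ 0.293 m, as predicted for the tote standing on the lugs at 67 mm. Sitting on the rim would have read about 0.301 m, and nesting about 20 mm lower than the lugs.
- **Force:** the last wrist readings were about 11 N at contact and near zero after release. I read these only at the end of each move, so a short peak in between would not show.
- **Side view after release:** the stacked tote looks level and unmoved, with its lip opposite the loaded tote's lip. Its rim matches the predicted outline to a few millimetres.
- **Loaded tote:** it shows no visible shift from its starting outline.
- **Top view:** the last picture was partly blocked by the arm, so it confirmed only the far end.
- **Disagreement:** my first fit from the detected outlines of the loaded tote was poor, with its y position differing by up to 9 mm between cameras. I corrected it by eye from the top picture to about 2 mm, well inside the 10 mm of play.

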